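# Advance the sample feeder by one turn of its hand wheel

## Task

Advance the sample feeder by one sample: with the fingertips, push its black hand wheel round clockwise (seen from above) by the upright red handle through exactly one full turn, so that the handle comes back to the green start mark without running on past it. Only push the handle from outside, never take it between the fingers; do not push the sample carriage itself, and leave the jars, bottle, beaker and other loose things where they stand. Then draw the hand clear.

Things in the scene. Friction and masses are not known exactly. Their poses are not given: they have to be found in the camera images.
- wheel (a joint): angle of the black hand wheel about its vertical axis, 0 at the start, growing clockwise seen from above; 6.283 is one full turn. Stiff: it stays where it is left and takes about 4 N at the handle to turn. No stop and no detent at the end of the turn
- wheel_hub (a point): top of the wheel's hub, on its vertical axis, 107 mm above the table. The wheel's rim is a ring of bar 16 mm thick, 66 mm in mean radius, its top 94 mm above the table; hub 42 mm wide; three spokes at rim height; the wheel is open below and between the spokes
- handle: upright red handle on the rim: a cylinder 26 mm in diameter standing on the rim, its top 149 mm above the table. Origin on its own axis at its foot, 66 mm from the wheel's axis and 92 mm above the table; z is up. The handle is a sleeve that spins easily on its own pin, so its x and y axes mean nothing
- start_mark (a point): top of the small green block (22 x 12 mm) on the grey round base under the wheel, 88 mm from the wheel's axis, in the direction in which the handle stands at the start and after each full turn. The base is 200 mm wide, does not turn and its white tick marks are 15 degrees apart
- feeder: white fixed sample feeder, 350 x 360 mm, flat deck 40 mm above the table. Origin on the table under the wheel's axis; x points to the sample rail (rail 180 mm from the wheel's axis), y along the rail. The deck spans x -120 to 230 mm and y -160 to 200 mm. A grey reader head stands over the rail at y 90 mm, x 150 to 230 mm, up to 150 mm above the table
- carriage: dark carriage with four white sample cups 40 mm apart, on the feeder's rail, up to 90 mm above the table; it is geared to the wheel and moves 40 mm along the feeder's +y for each clockwise turn. Its origin coincides in x and y with the feeder's at the start
- beaker: empty glass beaker, 68 mm wide and 85 mm tall, loose on the table left of the feeder; origin at the centre of its underside
- bottle: amber glass bottle with cap, 46 mm wide, 100 mm tall, loose on the table left of the feeder; origin at the centre of its underside
- jar_a: clear sample jar with blue cap, 42 mm wide, 45 mm tall, loose on the feeder's deck; origin at the centre of its underside
- jar_b: clear sample jar with yellow cap, 42 mm wide, 45 mm tall, loose on the feeder's deck; origin at the centre of its underside
- weight: bare steel cylinder, 34 mm wide, 50 mm tall, loose on the table right of the feeder; origin at the centre of its underside
- tip_box: closed plastic box with blue lid, 122 x 87 mm and 50 mm tall, loose on the table right of the feeder; origin at the centre of its underside

How it is judged (in metres and radians):
On the way, in this order (a step that is already met when the one before it is completed fails the run):
1. the fingers push the handle through the first third of the turn (value of joint wheel between 0.3 and 2.1 rad and contact force between the fingers and handle above 0.3 N).
2. the fingers push the handle through the second third (value of joint wheel between 2.1 and 4.2 rad and contact force between the fingers and handle above 0.3 N).
3. the fingers push the handle through the last third (value of joint wheel between 4.2 and 6.1 rad and contact force between the fingers and handle above 0.3 N).
At the end, for the whole second after the job is handed in: the wheel has turned clockwise by one full turn within 0.16 rad (9 degrees) and is at rest, the carriage has advanced 40 mm within 1.5 mm, and every loose thing is within 20 mm of where it stood (value of joint wheel between 6.1232 and 6.4432 rad and velocity of joint wheel between -0.05 and 0.05 rad/s and y of carriage in the frame of feeder between 0.0385 and 0.0415 m and distance of each of beaker, bottle, jar_a, jar_b, weight, tip_box from where it was at the start of the episode below 0.02 m); the robot touches nothing.
It fails at once if the handle is taken between the fingers (horizontal distance between the grasp point and handle below 0.014 m and z of the grasp point in the frame of handle below 0.067 m).
It fails at once if the wheel is turned the wrong way by more than 0.35 rad, or past the full turn by more than 0.4 rad (value of joint wheel below -0.35 rad or value of joint wheel above 6.6832 rad).
It fails at once if the sample carriage is pushed (more than 3 N) (contact force between any of the fingers, the arm and carriage above 3 N).
It fails at once if a loose thing is lifted, carried or pushed away by more than 20 mm (distance of any of beaker, bottle, jar_a, jar_b, weight, tip_box from where it was at the start of the episode above 0.02 m).
It fails at once if a standing loose thing is tipped over (angle between any of beaker, bottle, jar_a, jar_b, weight, tip_box's own z axis and vertical above 0.5 rad).
It also fails if it takes over 58 s, if anything falls off the work surface, if the arm or the gripper's body presses on something with over 40 N, if the wrist force passes 120 N, or if a joint passes its speed limit or range.

## Robot

A 6-joint arm with a two-finger parallel gripper is mounted at the origin on the work surface. World frame = base frame: x ahead of the robot, y to its left, z up, the work surface at z = 0. Lengths are in mm, angles in rad, forces in N, time in s.
With the tool pointing down it reaches from about 350 to 925 mm from the base axis. Payload 6.4 kg.
Tool frame: the origin (TCP) lies at the very end of the fingers, on their centre line; the grasp point (between the pads) lies 19 mm behind it; x points along the fingers, z is the direction in which the jaws open and shut, and the axes are right-handed (so a half turn about x gives the same grasp; the last joint's range is limited). The gripper opens to 94 mm and grips with 3 to 60 N. Pads are 16 mm wide; open, the fingers measure 119 mm over their backs; the gripper's body (75 mm by 177 mm) begins 78 mm behind the grasp point.
Start: joints at [1.115, 0.245, 1.558, -0, 1.339, -0.174], TCP at [180.752, 624.374, 205.455] pointing down, gripper open.
Joint ranges: [-3.13, 3.13], [-1.02, 2.26], [0.13, 2.54], [-0.95, 4.09], [0.21, 2.88], [-2.74, 2.74]. Speed limits (rad/s): [2.57, 2.57, 3.14, 3.14, 3.14, 3.14].

## Interface

Orientations are given as a unit quaternion [x, y, z, w].
In Python, from rig import * gives the robot as it stands.
- The arm moves only by the tool servo_tool, never from a script. Its argument "deltas" is a list of rows, each a list of 5 numbers: the finger opening in cm, from 0 to 9.4, then the shift along the tool's x, y, z in cm, then the turn about the tool's x in degrees. In form: [[grip, tx, ty, tz, roll], ...]. A call has 1 to 8 rows; each row shifts and turns the commanded pose from where the row before left it, along the tool's axes as they then stand; what a row does not reach is not made up. A row lasts 1/10 s, in which the tool goes at most 50 mm and 8.59 degrees, less where a joint would pass 70% of its speed; a pose out of reach is approached as far as the arm can. A call is refused whole if a number of a shift passes 5 or a number of a turn 8.59, either way. A call with a gripper value outside its range is refused whole. The fingers move at their own pace and stop on an object; "newtons" is the grip in N (left out, the last holds). Time passes only in rows, so rows that do not move let the fingers close. It gives the time, the measured TCP pose, the force and the opening at its end, in the units of the state.
- get_obs(): the state, without advancing time (a new reading comes with each control period).
- capture(name): name is "scene" or "top" or "wrist"; returns (picture, depth): 420x560x3 uint8, blue, green, red; 420x560 float32, mm along the optical axis (not along the pixel's ray), 0 where there is no reading.
- calibration(name): a dict with "vfov" (degrees; the focal length in pixels is half the picture's height over the tangent of half this angle, whatever the lens; pixels are square), "cx", "cy" (the principal point, pixels), "rvec" (rotation vector, rad) and "tvec" (3), from world to camera coordinates, as OpenCV has them. Camera axes: x right, y down, z forward; pixel columns grow to the right and rows downward; lengths in mm; the calibration is good to about 2 mm. A picture is of the moment at which its call begins: read the wrist's pose just before it. calibration takes no time and is no camera call; for the wrist camera it gives the pose at the moment of the call.
- job_done(): hands the job in, once; it reports no verdict.
Trained networks look in the newest picture that a camera, given by its name, has taken for a name from the list of things; names that differ only in an ending like _2 or _b are one class to them, and where a whole thing is asked for, a point or a joint stands for the part that bears it (a point fixed in the world has none). Each returns a list of dicts, best first, with "confidence" (0 to 1); they miss things now and then, are a little off and sometimes report something else, mostly with a low value. They report only what shows in the picture. A call takes as long as a camera call.
- search_frame(camera, query): "extent" ([left, top, right, bottom] as shares, 0 to 1, of the picture: columns of its width, rows of its height, round what is visible of it).
- outline_of(camera, query): "pixels" (420x560 bool, what is visible of it) and "extent" ([left, top, right, bottom] as shares, 0 to 1, of the picture: columns of its width, rows of its height, round what is visible of it).
The state is a dict: "clock": time; "q": joint angles; "joint_velocities": joint speeds; "joint_efforts": joint torques, N m; "position": TCP position; "tool_rot": TCP orientation; "wrist_force": force on the tool from outside, world axes, zero at the start; "ft_torque": the same for the moment, N m; "grip_width": finger opening in mm.
Only numpy, scipy, OpenCV 4.12 (cv2) and the standard library are available. Lean on these libraries where they do the work, as an engineer would, in place of code of your own. Each camera call takes 0.05 s, during which the arm holds its last target.

## Working session

There is one attempt and no reset: what is moved stays moved. The work goes in short steps, Python scripts to look and compute and a tool call to move; the robot and the scene stay as the last step left them, time stands still between calls to the robot, and variables do not carry over. Pictures are saved under pics/ and viewed, and the job is handed in when it is done.

Besides the shell and the picture viewer there is one more tool, called after "Request:" as name(argument=value, ...), one argument or row to a line, values as JSON. servo_tool: Moves the arm, as the interface text tells. Its arguments: {"type":"object","properties":{"deltas":{"type":"array","items":{"type":"array","items":{"type":"number"}}},"newtons":{"type":"number"}},"required":["deltas"]}

```bash
ls; mkdir -p pics
cat > h.py <<'E'
from rig import *
import numpy as np, cv2
from scipy.spatial.transform import Rotation as R
def K(c):
    f=210/np.tan(np.radians(c["vfov"])/2); return f,c["cx"],c["cy"]
def world(c,u,v,d):
    f,cx,cy=K(c); p=np.array([(u-cx)/f*d,(v-cy)/f*d,d*np.ones_like(u)] if not np.isscalar(u) else [(u-cx)/f*d,(v-cy)/f*d,d])
    M=R.from_rotvec(np.ravel(c["rvec"])).as_matrix(); t=np.ravel(c["tvec"])
    return (M.T@(p.reshape(3,-1)-t[:,None])).T
def proj(c,P):
    f,cx,cy=K(c);M=R.from_rotvec(np.ravel(c["rvec"])).as_matrix()
    q=np.atleast_2d(P)@M.T+np.ravel(c["tvec"]); return np.c_[q[:,0]/q[:,2]*f+cx,q[:,1]/q[:,2]*f+cy]
E
python3 - <<'E'
from h import *
o=get_obs();print({k:np.round(v,3) for k,v in o.items()})
for n in("scene","top"):
    im,d=capture(n);cv2.imwrite(f"pics/{n}0.png",im);c=calibration(n);print(n,c)
    np.savez(f"pics/{n}0.npz",im=im,d=d)
    for q in("handle","start_mark","wheel_hub","wheel","feeder"):
        try:
            r=outline_of(n,q)
            for a in r[:2]:
                m=a["pixels"]&(d>0);v,u=np.nonzero(m);P=world(c,u.astype(float),v.astype(float),d[m])
                print(q,round(a["confidence"],2),np.round(np.array(a["extent"])*[560,420,560,420]),np.round(np.median(P,0)),np.round(P.min(0)),np.round(P.max(0)))
        except Exception as e: print(q,e)
E
```

```text
pics
{'clock': np.float64(0.0), 'q': array([ 1.115,  0.246,  1.559, -0.   ,  1.339, -0.174]), 'joint_velocities': array([-0.001, -0.002, -0.   , -0.001,  0.001, -0.001]), 'joint_efforts': array([ 1.0000e-03, -4.1584e+01, -3.1460e+01,  6.8000e-02,  3.3000e-02,
       -0.0000e+00]), 'position': array([180.489, 623.835, 204.385]), 'tool_rot': array([-0.425,  0.566,  0.425,  0.565]), 'wrist_force': array([-0.338, -0.107, -0.019]), 'ft_torque': array([-0.035,  0.03 ,  0.013]), 'grip_width': np.float64(93.787)}
scene {'vfov': 45.63011559243459, 'cx': 268.46225771885474, 'cy': 205.16416985920495, 'rvec': array([ 0.98923569,  2.55187274, -0.93192735]), 'tvec': array([ 370.49065005, -238.26096426, 1430.24016641])}
handle 0.87 [236. 220. 248. 240.] [644.  78. 136.] [576.   2.  43.] [653.  86. 151.]
start_mark 0.57 [229. 211. 318. 288.] [597. 120.  52.] [484.   5.  34.] [683. 206. 151.]
wheel_hub 0.8 [235. 209. 309. 266.] [588. 106.  91.] [478.  -7.  35.] [657. 180. 151.]
wheel 0.58 [238. 209. 311. 265.] [589. 107.  92.] [486.   5.  39.] [657. 180. 151.]
feeder 0.93 [153. 191. 368. 380.] [704. 167.  39.] [ 431. -133.   -5.] [857. 329. 154.]
feeder 0.4 [265. 163. 279. 186.] [429. -74.  38.] [406. -96.  -1.] [474.  -8.  86.]
top {'vfov': 50.62392235768023, 'cx': 277.2377762189033, 'cy': 213.2069485632604, 'rvec': array([ 2.14441817, -2.12663153,  0.15682405]), 'tvec': array([  49.47223685,  548.01154182, 1082.30411338])}
handle 0.52 [269. 166. 276. 178.] [632.  71. 147.] [623.  59.  39.] [680.  87. 155.]
start_mark 0.86 [219. 162. 297. 243.] [575. 104.  54.] [481.   6.  38.] [680. 206. 155.]
wheel_hub 0.82 [226. 164. 287. 229.] [581. 100.  93.] [506.  32.  45.] [673. 185. 155.]
feeder 0.72 [170.  88. 342. 266.] [683. 114.  41.] [ 423. -109.   -4.] [886. 329. 156.]
```

Run:
```python
import cv2
for n in("scene","top"):
    im=cv2.imread(f"pics/{n}0.png"); cv2.imwrite(f"pics/{n}0v.png",im)
im=cv2.imread("pics/top0.png")[70:280,150:370]; cv2.imwrite("pics/top0z.png",cv2.resize(im,None,fx=2.8,fy=2.8,interpolation=cv2.INTER_CUBIC))
```

```text
(no output)
```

View pics/scene0.png

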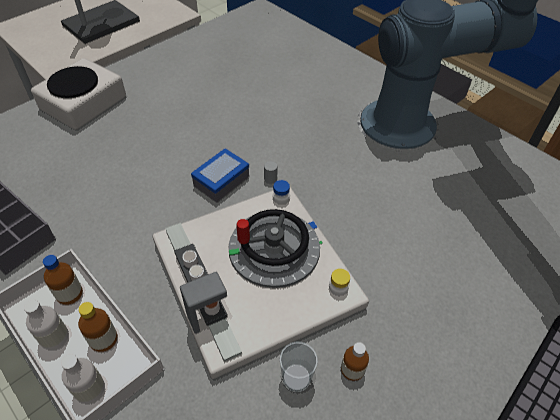

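```bash
sleep 1
```

```text
(no output)
```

View pics/top0z.png

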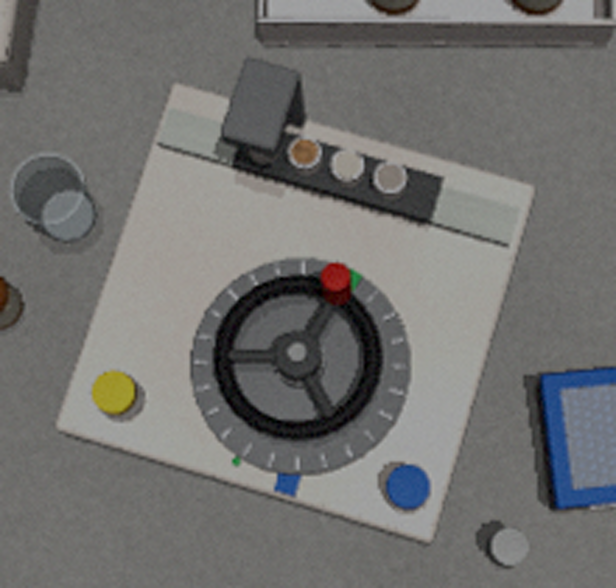

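The top view shows the red handle at about (270,171) in full-picture pixels, the green mark just outside it at (277,169), and the hub at about (256,196). Next I'll fit the geometry.

```bash
cat > fit.py <<'E'
from h import *
from scipy.optimize import least_squares
def circ(P,r=None):
    f=lambda x:np.hypot(P[:,0]-x[0],P[:,1]-x[1])-(r if r else x[2])
    return least_squares(f,[*P[:,:2].mean(0),66],loss="soft_l1").x
def analyse(n,im,d):
    c=calibration(n);v,u=np.nonzero(d>0);P=world(c,u.astype(float),v.astype(float),d[v,u]);col=im[v,u].astype(int)
    near=np.hypot(P[:,0]-590,P[:,1]-103)<130
    hsv=cv2.cvtColor(im,cv2.COLOR_BGR2HSV)[v,u].astype(int)
    rim=near&(P[:,2]>82)&(P[:,2]<100)&(hsv[:,2]<60)
    rim&=np.hypot(P[:,0]-588,P[:,1]-105)>45
    x=circ(P[rim]);print(n,"rim",rim.sum(),np.round(x,1),"z",np.percentile(P[rim,2],[50,95]))
    g=near&(hsv[:,0]>45)&(hsv[:,0]<80)&(hsv[:,1]>120)
    red=near&((hsv[:,0]<8)|(hsv[:,0]>172))&(hsv[:,1]>150)
    top=red&(P[:,2]>144)
    for k,m in(("green",g),("red",red),("redtop",top)):
        if m.sum():
            q=np.median(P[m],0);print(k,m.sum(),np.round(q,1),"r",np.round(np.hypot(*(q[:2]-x[:2])),1),"ang",np.round(np.degrees(np.arctan2(q[1]-x[1],q[0]-x[0])),1))
    if red.sum():
        y=circ(P[red&(P[:,2]>100)],13);print("red cyl fit",np.round(y[:2],1),"r",np.hypot(*(y[:2]-x[:2])),"ang",np.degrees(np.arctan2(y[1]-x[1],y[0]-x[0])))
E
python3 - <<'E'
from fit import *
for n in("scene","top"):
    z=np.load(f"pics/{n}0.npz");analyse(n,z["im"],z["d"])
o=get_obs();print(o["clock"],np.round(R.from_quat(o["tool_rot"]).as_matrix(),3))
E
```

```text
scene rim 1123 [585.1 108.7  65.4] z [90.95457415 94.60470188]
green 60 [656.8  62.5  54.9] r 85.4 ang -32.8
red 274 [644.2  78.6 133.6] r 66.3 ang -27.1
redtop 100 [640.5  73.7 147.5] r 65.5 ang -32.3
red cyl fit [638.8  71.1] r 65.55745266090159 ang -35.03072983219456
top rim 1063 [578.7 105.2  65. ] z [92.87527428 96.83026786]
green 38 [634.7  59.2  90.4] r 72.5 ang -39.4
red 140 [630.8  73.  146.9] r 61.2 ang -31.7
redtop 86 [634.8  70.9 149.2] r 65.8 ang -31.4
red cyl fit [637.1  71.1] r 67.594126615988 ang -30.216026203232893
0.6 [[ 0.    -0.961  0.278]
 [ 0.     0.278  0.961]
 [-1.     0.     0.   ]]
```

Request:
servo_tool(
  deltas=[
    [0,0,0,0,-8.05],
    [0,0,0,0,-8.05],
    [0,0,-2.9,-3.1,0],
    [0,0,-2.9,-3.1,0],
    [0,0,-2.9,-3.1,0],
    [0,0,-2.9,-3.1,0],
    [0,0,-2.9,-3.1,0],
    [0,0,-2.9,-3.1,0],
  ],
  newtons=30,
)

```text
clock: 1.4
position: [355.5, 436.9, 205.7]
tool_rot: [-0.5, 0.5, 0.5, 0.5]
wrist_force: [0.3, 0.7, -0.3]
grip_width: 33.5
```

Request:
servo_tool(
  deltas=[
    [0,0,-2.9,-3.1,0],
    [0,0,-2.9,-3.1,0],
    [0,0,-2.9,-3.1,0],
    [0,0,-2.9,-3.1,0],
    [0,0,-2.9,-3.1,0],
    [0,0,-2.9,-3.1,0],
    [0,0,-2.9,-3.1,0],
    [0,0,0,0,0],
  ],
)

```text
clock: 2.2
position: [560.2, 217.6, 205.6]
tool_rot: [-0.499, 0.501, 0.498, 0.502]
wrist_force: [-1.0, 0.3, -0.2]
grip_width: 0.4
```

Run:
```python
from fit import *
im,d=capture("wrist");cv2.imwrite("pics/w1.png",im);np.savez("pics/w1.npz",im=im,d=d)
analyse("wrist",im,d)
```

```text
wrist rim 5229 [576.9 108.5  64.2] z [92.5940185  94.57427989]
green 16 [492.1 162.9  42. ] r 100.7 ang 147.3
red 1227 [629.9  77.5 137.8] r 61.4 ang -30.3
redtop 507 [634.5  73.8 148.3] r 67.3 ang -31.1
red cyl fit [637.   71.4] r 70.62199819502439 ang -31.64075119538244
```

View pics/w1.png

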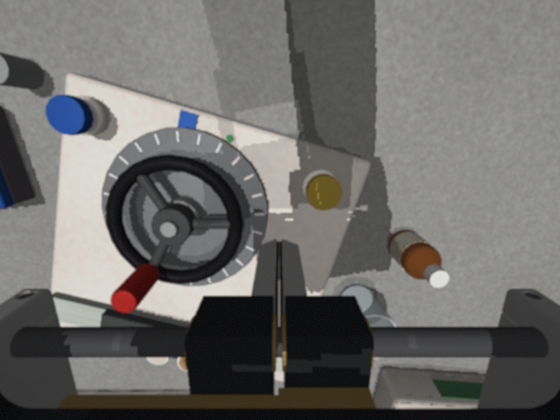

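Run:
```python
from fit import *
z=np.load("pics/w1.npz");im,d=z["im"],z["d"];c=calibration("wrist")
v,u=np.nonzero(d>0);P=world(c,u.astype(float),v.astype(float),d[v,u])
h=(np.hypot(P[:,0]-582,P[:,1]-107)<30)&(P[:,2]>102)
print(h.sum(),P[h].mean(0),P[h].min(0),P[h].max(0))
v_=P[h]; x=circ(v_,None) if 0 else (v_.min(0)+v_.max(0))/2;print(x)
# rim annulus by radial search: upper-surface pixels only
best=None
from scipy.optimize import minimize
rim=(P[:,2]>90)&(P[:,2]<97)&(im[v,u].max(1)<70)
for cx in (579,582,585):
    for s in range(3):
        pass
A=P[rim];A=A[np.hypot(A[:,0]-581,A[:,1]-107)>52];A=A[np.hypot(A[:,0]-581,A[:,1]-107)<82]
th=np.degrees(np.arctan2(A[:,1]-107,A[:,0]-581));
# mean radius per angular bin
B=[]
for t in range(-180,180,10):
    k=(th>=t)&(th<t+10)
    if k.sum()>20:
        b=A[k];r=np.hypot(b[:,0]-581,b[:,1]-107);m=(np.percentile(r,3)+np.percentile(r,97))/2;B.append([581+m*np.cos(np.radians(t+5)),107+m*np.sin(np.radians(t+5))])
print(len(B),circ(np.array(B)),circ(np.array(B),66))
for n in("scene","top"):
    z=np.load(f"pics/{n}0.npz");im,d=z["im"],z["d"];c=calibration(n)
    v,u=np.nonzero(d>0);P=world(c,u.astype(float),v.astype(float),d[v,u])
    h=(np.hypot(P[:,0]-582,P[:,1]-107)<32)&(P[:,2]>102)
    print(n,h.sum(),P[h].mean(0),(P[h].min(0)+P[h].max(0))/2)
```

```text
254 [578.9080881  105.77919809 105.88985066] [561.19923469  88.16695044 102.01079579] [596.37041481 120.2717677  108.73033607]
[578.78482475 104.21935907 105.37056593]
36 [578.65445598 106.72436024  64.6870066 ] [578.58298541 106.59099967  66.        ]
scene 57 [582.53577006 107.84953687 104.62968748] [584.97944328 108.07917022 104.73537355]
top 126 [581.01622602 105.4619143  104.64695649] [579.90949574 106.15612158 107.9303053 ]
```

Request:
servo_tool(
  deltas=[
    [0,0,-2.8,-3.05,0],
    [0,0,-2.8,-3.05,0],
    [0,0,-2.7,-3.05,0],
    [0,2.5,0,0,0],
    [0,2.5,0,0,0],
    [0,2.5,0,0,0],
    [0,2.0,0,0,0],
    [0,0,0,0,0],
  ],
)

```text
clock: 3.05
position: [637.2, 130.7, 106.8]
tool_rot: [-0.498, 0.502, 0.502, 0.498]
wrist_force: [-0.5, -0.1, 0.1]
grip_width: 0.4
```

```bash
cat > plan.py <<'E'
from h import *
import sys
C=np.array([580,106.5])
def plan(step,n,r=66,z=108):
    o=get_obs();p=o["position"];M=R.from_quat(o["tool_rot"]).as_matrix()
    rel=p[:2]-C;a=np.degrees(np.arctan2(rel[1],rel[0]));print("clk",o["clock"],"pos",np.round(p,1),"phi",round(a,1),"r",round(np.hypot(*rel),1),"F",np.round(o["wrist_force"],1))
    pr=p.copy();rows=[]
    for i in range(n):
        t=np.radians(a-step*(i+1));q=np.array([*(C+r*np.array([np.cos(t),np.sin(t)])),z if i>0 else (p[2]+z)/2])
        e=M.T@(q-pr);rows.append([0,*np.round(e/10,2).tolist(),0]);pr=q
    print(rows)
plan(float(sys.argv[1]),int(sys.argv[2]))
E
python3 plan.py 5 7
```

```text
clk 3.05 pos [637.2 130.7 106.8] phi 23.0 r 62.1 F [-0.5 -0.1  0.1]
[[0, -0.06, -0.56, -0.39, 0], [0, -0.06, -0.15, -0.56, 0], [0, -0.0, -0.1, -0.57, 0], [0, -0.0, -0.05, -0.57, 0], [0, -0.0, -0.0, -0.58, 0], [0, 0.0, 0.05, -0.57, 0], [0, 0.0, 0.1, -0.57, 0]]
```

Request:
servo_tool(
  deltas=[
    [0,-0.06,-0.56,-0.4,0],
    [0,-0.06,-0.15,-0.56,0],
    [0,0,-0.1,-0.57,0],
    [0,0,-0.05,-0.57,0],
    [0,0,0,-0.58,0],
    [0,0,0.05,-0.57,0],
    [0,0,0.1,-0.57,0],
    [0,0,0,0,0],
  ],
)

```text
clock: 3.85
position: [647.4, 90.9, 111.9]
tool_rot: [-0.5, 0.5, 0.5, 0.5]
wrist_force: [-0.4, 1.0, -0.2]
grip_width: 0.5
```

```bash
python3 plan.py 5.5 8
```

```text
clk 3.85 pos [647.4  90.9 111.9] phi -13.0 r 69.2 F [-0.4  1.  -0.2]
[[0, 0.19, 0.48, -0.54, 0], [0, 0.19, 0.23, -0.59, 0], [0, -0.0, 0.28, -0.57, 0], [0, -0.0, 0.34, -0.54, 0], [0, -0.0, 0.39, -0.5, 0], [0, -0.0, 0.43, -0.46, 0], [0, -0.0, 0.48, -0.42, 0], [0, -0.0, 0.51, -0.37, 0]]
```

Request:
servo_tool(
  deltas=[
    [0,0.1,0.45,-0.54,0],
    [0,0.1,0.23,-0.59,0],
    [0,0,0.28,-0.57,0],
    [0,0,0.34,-0.54,0],
    [0,0,0.39,-0.5,0],
    [0,0,0.43,-0.46,0],
    [0,0,0.48,-0.42,0],
    [0,0,0.51,-0.37,0],
  ],
)

```text
clock: 4.65
position: [616.3, 50.5, 109.9]
tool_rot: [-0.5, 0.5, 0.499, 0.5]
wrist_force: [4.1, -0.2, 3.0]
grip_width: 0.3
```

```bash
python3 plan.py 5.5 8
python3 - <<'E'
from fit import *
for n in("scene","top"):
    im,d=capture(n);cv2.imwrite(f"pics/{n}2.png",im);analyse(n,im,d)
im=cv2.imread("pics/top2.png")[70:280,150:370]; cv2.imwrite("pics/top2z.png",cv2.resize(im,None,fx=2.5,fy=2.5))
E
```

```text
clk 4.65 pos [616.3  50.5 109.9] phi -57.1 r 66.7 F [ 4.1 -0.2  3. ]
[[0, 0.09, 0.59, -0.26, 0], [0, 0.09, 0.58, -0.26, 0], [0, -0.0, 0.6, -0.21, 0], [0, -0.0, 0.62, -0.15, 0], [0, -0.0, 0.63, -0.09, 0], [0, -0.0, 0.63, -0.03, 0], [0, -0.0, 0.63, 0.03, 0], [0, -0.0, 0.63, 0.09, 0]]
scene rim 1127 [585.7 109.1  64.9] z [90.8348171  94.24714962]
green 61 [656.1  61.5  54.9] r 85.0 ang -34.1
red 30 [596.5  53.2 107.5] r 56.9 ang -79.1
redtop 3 [642.4  70.8 305.8] r 68.4 ang -34.1
red cyl fit [601.1  65.4] r 46.33945366028037 ang -70.59323235517026
top rim 242 [579.9  96.   74.6] z [93.2560576  96.64501264]
green 15 [586.1 164.5  94.3] r 68.8 ang 84.9
red 7 [569.8 166.5  93.6] r 71.2 ang 98.2fit.py:5: RuntimeWarning: Mean of empty slice.
  return least_squares(f,[*P[:,:2].mean(0),66],loss="soft_l1").x
  ret = um.true_divide(
Traceback (most recent call last):
  File "fit.py", line 20, in analyse
    y=circ(P[red&(P[:,2]>100)],13);print("red cyl fit",np.round(y[:2],1),"r",np.hypot(*(y[:2]-x[:2])),"ang",np.degrees(np.arctan2(y[1]-x[1],y[0]-x[0])))
  File "fit.py", line 5, in circ
    return least_squares(f,[*P[:,:2].mean(0),66],loss="soft_l1").x
           ~~~~~~~~~~~~~^^^^^^^^^^^^^^^^^^^^^^^^^^^^^^^^^^^^^^^^
ValueError: Initial guess is outside of provided bounds
```

View pics/scene2.png

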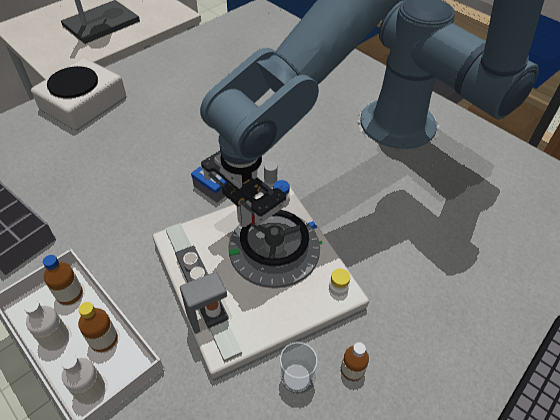

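The scene view shows the fingers at about (248,215) pushing the handle clockwise, with nothing else displaced. I'll continue round.

Request:
servo_tool(
  deltas=[
    [0,0.05,0.59,-0.28,0],
    [0,0,0.58,-0.26,0],
    [0,0,0.6,-0.21,0],
    [0,0,0.62,-0.15,0],
    [0,0,0.63,-0.09,0],
    [0,0,0.63,-0.03,0],
    [0,0,0.63,0.03,0],
    [0,0,0.63,0.09,0],
  ],
)

```text
clock: 5.55
position: [566.8, 42.5, 109.2]
tool_rot: [-0.5, 0.5, 0.5, 0.5]
wrist_force: [5.4, 0.5, 1.2]
grip_width: 0.4
```

```bash
python3 plan.py 5.5 8
```

```text
clk 5.55 pos [566.8  42.5 109.2] phi -101.6 r 65.3 F [5.4 0.5 1.2]
[[0, 0.06, 0.63, 0.09, 0], [0, 0.06, 0.6, 0.21, 0], [0, -0.0, 0.57, 0.27, 0], [0, -0.0, 0.54, 0.32, 0], [0, -0.0, 0.51, 0.38, 0], [0, -0.0, 0.47, 0.42, 0], [0, -0.0, 0.43, 0.47, 0], [0, -0.0, 0.38, 0.5, 0]]
```

Request:
servo_tool(
  deltas=[
    [0,0,0.63,0.1,0],
    [0,0,0.6,0.2,0],
    [0,0,0.57,0.27,0],
    [0,0,0.54,0.32,0],
    [0,0,0.51,0.38,0],
    [0,0,0.47,0.42,0],
    [0,0,0.43,0.47,0],
    [0,0,0.38,0.5,0],
  ],
)

```text
clock: 6.35
position: [525.0, 69.2, 109.0]
tool_rot: [-0.5, 0.501, 0.5, 0.5]
wrist_force: [0.5, -4.0, 2.5]
grip_width: 0.5
```

```bash
python3 plan.py 5.5 8
python3 - <<'E'
from h import *
im,d=capture("scene");cv2.imwrite("pics/s3.png",cv2.resize(im[150:320,150:380],None,fx=3,fy=3))
im,d=capture("wrist");cv2.imwrite("pics/w3.png",im)
E
```

```text
clk 6.35 pos [525.   69.2 109. ] phi -145.9 r 66.5 F [ 0.5 -4.   2.5]
[[0, 0.05, 0.29, 0.57, 0], [0, 0.05, 0.28, 0.57, 0], [0, -0.0, 0.22, 0.59, 0], [0, -0.0, 0.16, 0.61, 0], [0, -0.0, 0.1, 0.62, 0], [0, -0.0, 0.04, 0.63, 0], [0, -0.0, -0.02, 0.63, 0], [0, -0.0, -0.08, 0.63, 0]]
```

View pics/s3.png

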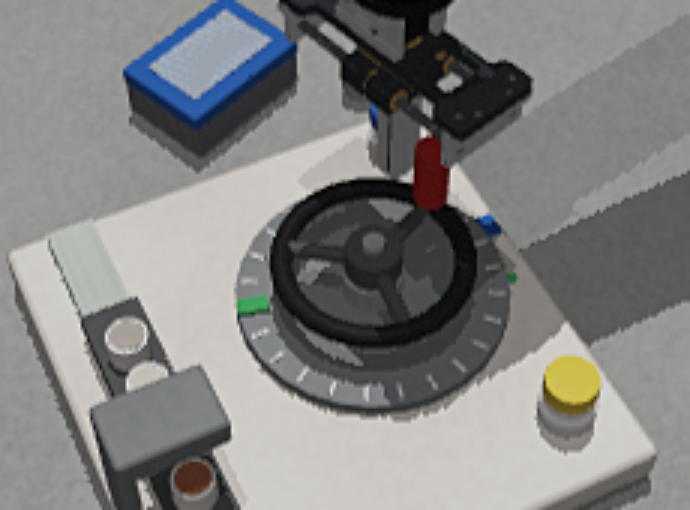

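The zoomed scene view shows the red handle at (430,175), about half-way round, with the finger behind it at (400,145). The green start mark at (253,304) is clear. Continuing.

Request:
servo_tool(
  deltas=[
    [0,0,0.29,0.57,0],
    [0,0,0.28,0.57,0],
    [0,0,0.22,0.59,0],
    [0,0,0.16,0.61,0],
    [0,0,0.1,0.62,0],
    [0,0,0.04,0.63,0],
    [0,0,-0.02,0.63,0],
    [0,0,-0.08,0.63,0],
  ],
)

```text
clock: 7.25
position: [515.6, 118.0, 108.8]
tool_rot: [-0.5, 0.501, 0.5, 0.5]
wrist_force: [0.0, -4.1, -2.0]
grip_width: 0.5
```

```bash
python3 plan.py 5.5 8
```

```text
clk 7.25 pos [515.6 118.  108.8] phi 169.9 r 65.4 F [ 0.  -4.1 -2. ]
[[0, 0.04, -0.08, 0.63, 0], [0, 0.04, -0.2, 0.6, 0], [0, -0.0, -0.26, 0.58, 0], [0, -0.0, -0.31, 0.55, 0], [0, -0.0, -0.36, 0.52, 0], [0, -0.0, -0.41, 0.48, 0], [0, -0.0, -0.45, 0.44, 0], [0, -0.0, -0.49, 0.4, 0]]
```

Request:
servo_tool(
  deltas=[
    [0,0,-0.1,0.63,0],
    [0,0,-0.2,0.6,0],
    [0,0,-0.26,0.58,0],
    [0,0,-0.31,0.55,0],
    [0,0,-0.36,0.52,0],
    [0,0,-0.41,0.48,0],
    [0,0,-0.45,0.44,0],
    [0,0,-0.49,0.4,0],
  ],
)

```text
clock: 8.05
position: [541.9, 160.2, 108.9]
tool_rot: [-0.499, 0.5, 0.5, 0.5]
wrist_force: [-2.9, -1.1, -2.2]
grip_width: 0.4
```

```bash
python3 plan.py 5.5 8
```

```text
clk 8.05 pos [541.9 160.2 108.9] phi 125.4 r 65.9 F [-2.9 -1.1 -2.2]
[[0, 0.04, -0.53, 0.35, 0], [0, 0.04, -0.56, 0.29, 0], [0, -0.0, -0.59, 0.23, 0], [0, -0.0, -0.61, 0.18, 0], [0, -0.0, -0.62, 0.12, 0], [0, -0.0, -0.63, 0.06, 0], [0, -0.0, -0.63, -0.0, 0], [0, -0.0, -0.63, -0.06, 0]]
```

Request:
servo_tool(
  deltas=[
    [0,0,-0.53,0.35,0],
    [0,0,-0.56,0.29,0],
    [0,0,-0.59,0.23,0],
    [0,0,-0.61,0.18,0],
    [0,0,-0.62,0.12,0],
    [0,0,-0.63,0.06,0],
    [0,0,-0.63,0,0],
    [0,0,-0.63,-0.06,0],
  ],
)

```text
clock: 8.85
position: [590.2, 171.2, 109.0]
tool_rot: [-0.5, 0.5, 0.5, 0.5]
wrist_force: [-4.2, -0.7, -1.9]
grip_width: 0.6
```

```bash
python3 plan.py 5.5 8
```

```text
clk 8.85 pos [590.2 171.2 109. ] phi 81.1 r 65.5 F [-4.2 -0.7 -1.9]
[[0, 0.05, -0.63, -0.08, 0], [0, 0.05, -0.61, -0.19, 0], [0, -0.0, -0.58, -0.24, 0], [0, -0.0, -0.56, -0.3, 0], [0, -0.0, -0.53, -0.35, 0], [0, -0.0, -0.49, -0.4, 0], [0, -0.0, -0.45, -0.44, 0], [0, -0.0, -0.41, -0.49, 0]]
```

Request:
servo_tool(
  deltas=[
    [0,0,-0.63,-0.1,0],
    [0,0,-0.61,-0.18,0],
    [0,0,-0.58,-0.24,0],
    [0,0,-0.56,-0.3,0],
    [0,0,-0.53,-0.35,0],
    [0,0,-0.49,-0.4,0],
    [0,0,-0.45,-0.44,0],
    [0,0,-0.41,-0.49,0],
  ],
)

```text
clock: 9.65
position: [633.5, 146.1, 109.6]
tool_rot: [-0.5, 0.5, 0.499, 0.501]
wrist_force: [-1.4, 2.2, -3.2]
grip_width: 0.5
```

```bash
python3 plan.py 5 6
python3 - <<'E'
from h import *
im,d=capture("scene");cv2.imwrite("pics/s4.png",cv2.resize(im[150:320,150:380],None,fx=3,fy=3))
E
```

```text
clk 9.65 pos [633.5 146.1 109.6] phi 36.5 r 66.6 F [-1.4  2.2 -3.2]
[[0, 0.08, -0.27, -0.51, 0], [0, 0.08, -0.28, -0.5, 0], [0, 0.0, -0.23, -0.53, 0], [0, 0.0, -0.19, -0.54, 0], [0, -0.0, -0.14, -0.56, 0], [0, -0.0, -0.09, -0.57, 0]]
```

View pics/s4.png

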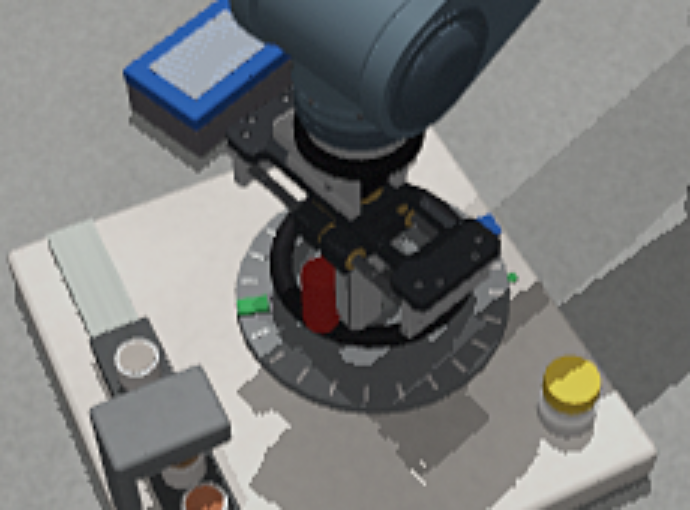

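The handle stands at zoomed (320,300), roughly 40° short of the green mark at (253,304). I'll push about 30° more and then measure.

Request:
servo_tool(
  deltas=[
    [0,0,-0.27,-0.51,0],
    [0,0,-0.28,-0.5,0],
    [0,0,-0.23,-0.53,0],
    [0,0,-0.19,-0.54,0],
    [0,0,-0.14,-0.56,0],
    [0,0,-0.09,-0.57,0],
    [0,0,0,0,0],
  ],
)

```text
clock: 10.4
position: [645.0, 112.8, 109.6]
tool_rot: [-0.5, 0.5, 0.499, 0.5]
wrist_force: [0.6, 0.2, 0.8]
grip_width: 0.6
```

```bash
python3 plan.py 4 5
python3 - <<'E'
from fit import *
im,d=capture("scene");cv2.imwrite("pics/s5.png",cv2.resize(im[150:320,150:380],None,fx=3,fy=3))
analyse("scene",im,d)
E
```

```text
clk 10.4 pos [645.  112.8 109.6] phi 5.5 r 65.3 F [0.6 0.2 0.8]
[[0, 0.08, -0.1, -0.45, 0], [0, 0.08, 0.0, -0.46, 0], [0, 0.0, 0.04, -0.46, 0], [0, 0.0, 0.07, -0.46, 0], [0, 0.0, 0.1, -0.45, 0]]
scene rim 786 [585.4 105.8  67.4] z [90.85060784 94.32895435]
green 60 [657.6  62.3  54.6] r 84.3 ang -31.1
red 129 [656.6  92.8 129.5] r 72.4 ang -10.4
redtop 35 [654.4  89.9 146.8] r 70.8 ang -12.9
red cyl fit [645.   89.5] r 61.798399040991676 ang -15.318896131102015
```

View pics/s5.png

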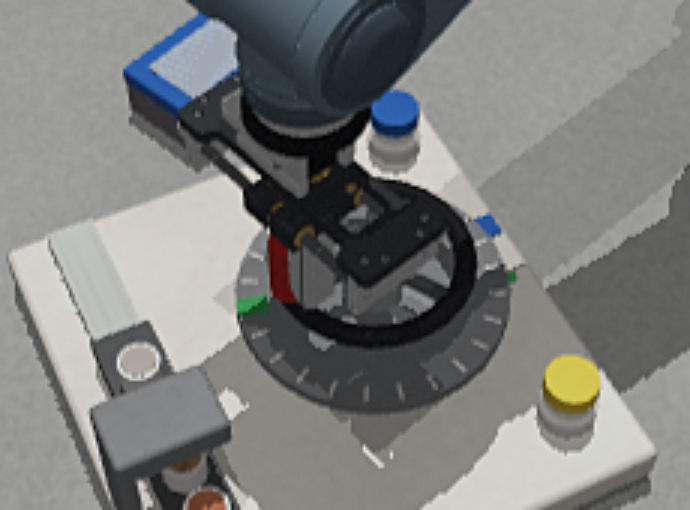

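Request:
servo_tool(
  deltas=[
    [0,0,0,-0.4,0],
    [0,0,0,-0.4,0],
    [0,0,0,-0.4,0],
    [0,0,0,0,0],
    [0,0,0,0,0],
  ],
)

```text
clock: 10.95
position: [644.5, 101.6, 109.2]
tool_rot: [-0.5, 0.5, 0.5, 0.5]
wrist_force: [-0.6, 2.1, 1.6]
grip_width: 0.7
```

Request:
servo_tool(
  deltas=[
    [0,0,0,1.0,0],
    [0,0,0,2.0,0],
    [0,-3,0,2.0,0],
    [0,-4,0,3,0],
    [0,-2,2,4,0],
    [0,0,2,4,0],
    [0,0,2,4,0],
    [0,0,0,0,0],
  ],
)

```text
clock: 11.75
position: [581.9, 306.5, 199.0]
tool_rot: [-0.501, 0.499, 0.502, 0.499]
wrist_force: [-0.2, -1.0, 0.4]
grip_width: 0.5
```

Run:
```python
from fit import *
o=get_obs();print(o["clock"],o["position"])
for n in("scene","top","wrist"):
    im,d=capture(n);cv2.imwrite(f"pics/{n}6.png",im)
    try: analyse(n,im,d)
    except Exception as e: print(n,e)
a=cv2.imread("pics/top6.png")[70:280,150:370]; cv2.imwrite("pics/top6z.png",cv2.resize(a,None,fx=2.8,fy=2.8,interpolation=cv2.INTER_CUBIC))
```

```text
11.75 [581.91739255 306.49470435 199.0247248 ]
scene rim 1063 [585.2 108.3  65.5] z [90.83675743 94.50975697]
green 57 [656.9  61.9  54.9] r 85.4 ang -32.9
red 278 [647.4  84.5 133.2] r 66.6 ang -20.9
redtop 95 [643.2  78.8 147. ] r 65.1 ang -27.0
red cyl fit [641.6  76.9] r 64.62642037899298 ang -29.12244901295086
top rim 1010 [578.6 105.6  65.1] z [93.1639813  96.91597521]
green 44 [652.4  60.6  58.5] r 86.4 ang -31.3
red 140 [634.   77.9 147.2] r 61.8 ang -26.5
redtop 85 [638.4  77.7 149.2] r 65.9 ang -25.0
red cyl fit [640.3  77.1] r 67.90456877531744 ang -24.805296392684273
wrist rim 6323 [579.4 107.3  64.3] z [92.66989694 94.82991776]
green 35 [495.4 159.5  43.2] r 98.8 ang 148.1
red 1457 [635.2  83.4 132. ] r 60.7 ang -23.2
redtop 446 [637.1  78.1 148.5] r 64.7 ang -26.8
red cyl fit [642.2  74.5] r 70.83884588116862 ang -27.58930127525245
```

View pics/top6z.png

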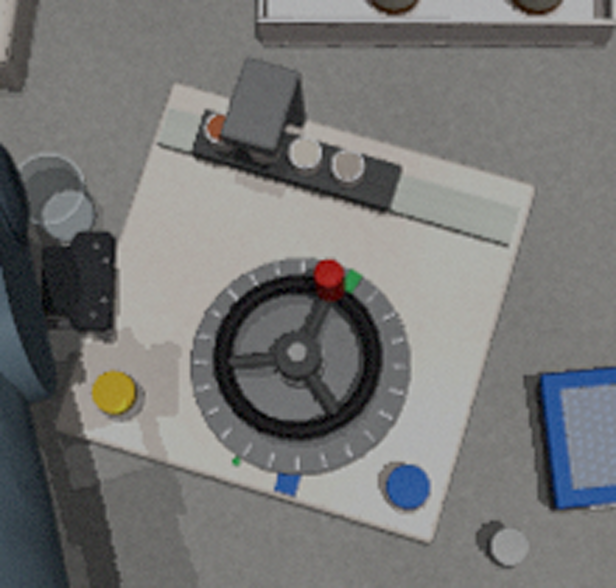

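The handle is at zoomed (329,272), against (336,277) at the start. Against the start pictures it is about 6° short. That is inside tolerance, but I'll go back for one small nudge.

Request:
servo_tool(
  deltas=[
    [0,0,-1.25,-3.5,0],
    [0,0,-1.25,-3.5,0],
    [0,0,-1.25,-3.5,0],
    [0,0,-1.25,-3.5,0],
    [0,0,-1.25,-3.5,0],
    [0,0,0,0,0],
    [0,0,0,0,0],
    [0,0,0,0,0],
  ],
)

```text
clock: 12.7
position: [646.8, 127.1, 198.9]
tool_rot: [-0.5, 0.5, 0.5, 0.5]
wrist_force: [-0.3, 0.5, 1.0]
grip_width: 0.5
```

Request:
servo_tool(
  deltas=[
    [0,3,0.1,0.2,0],
    [0,3,0.1,0,0],
    [0,2.7,0,0,0],
    [0,0,0,0,0],
    [0,0,0,-0.7,0],
    [0,0,0,-0.7,0],
    [0,0,0,-0.7,0],
    [0,0,0,0,0],
  ],
)

```text
clock: 13.5
position: [645.9, 107.0, 113.8]
tool_rot: [-0.5, 0.5, 0.499, 0.501]
wrist_force: [0.0, -0.3, -0.3]
grip_width: 0.7
```

Request:
servo_tool(
  deltas=[
    [0,0,0,0,0],
    [0,0,0,0,0],
  ],
)

```text
clock: 13.7
position: [645.1, 108.1, 112.6]
tool_rot: [-0.5, 0.5, 0.5, 0.5]
wrist_force: [0.0, -0.1, -0.2]
grip_width: 0.3
```

Request:
servo_tool(
  deltas=[
    [0,0,0,-0.4,0],
    [0,0,0,-0.4,0],
    [0,0,0,-0.4,0],
    [0,0,0,0,0],
    [0,0,0,0,0],
  ],
)

```text
clock: 14.2
position: [644.9, 96.2, 112.1]
tool_rot: [-0.5, 0.5, 0.5, 0.5]
wrist_force: [-0.6, 2.9, 0.6]
grip_width: 0.7
```

Request:
servo_tool(
  deltas=[
    [0,0,0,1.0,0],
    [0,0,0,2.0,0],
    [0,-3,0,2.0,0],
    [0,-4,0,3,0],
    [0,-2,2,4,0],
    [0,0,2,4,0],
    [0,0,2,4,0],
    [0,0,0,0,0],
  ],
)

```text
clock: 15.0
position: [582.7, 300.5, 202.4]
tool_rot: [-0.501, 0.499, 0.501, 0.499]
wrist_force: [0.2, 0.1, -0.5]
grip_width: 0.1
```

Run:
```python
from fit import *
o=get_obs();print(o["clock"],o["position"],o["wrist_force"])
for n in("scene","top"):
    im,d=capture(n);cv2.imwrite(f"pics/{n}7.png",im)
    analyse(n,im,d)
a=cv2.imread("pics/top7.png")[70:280,150:370]; cv2.imwrite("pics/top7z.png",cv2.resize(a,None,fx=2.8,fy=2.8,interpolation=cv2.INTER_CUBIC))
```

```text
15.0 [582.66782854 300.45718306 202.37211723] [ 0.17700626  0.10030625 -0.48182631]
scene rim 1078 [585.2 108.5  65.5] z [90.9292875  94.18468783]
green 55 [656.7  62.4  54.5] r 85.1 ang -32.8
red 273 [644.3  79.2 134.6] r 66.0 ang -26.3
redtop 103 [640.5  74.1 147.4] r 65.1 ang -31.9
red cyl fit [639.   71.6] r 65.25989427962953 ang -34.43495071326749
top rim 1015 [578.5 105.5  65.1] z [93.10632924 97.05044748]
green 35 [636.7  59.4  90.3] r 74.3 ang -38.4
red 136 [630.9  73.  147.4] r 61.7 ang -31.8
redtop 86 [634.8  73.  149.1] r 65.0 ang -30.0
red cyl fit [637.4  71.7] r 67.9110703953899 ang -29.863649983802205
```

View pics/top7z.png

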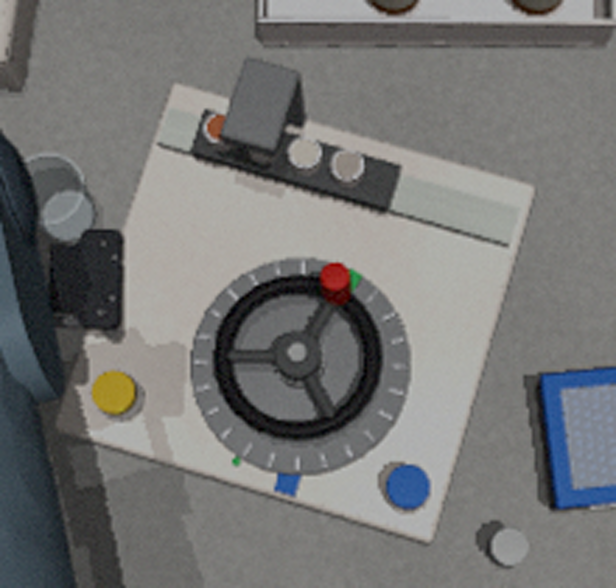

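View pics/scene7.png

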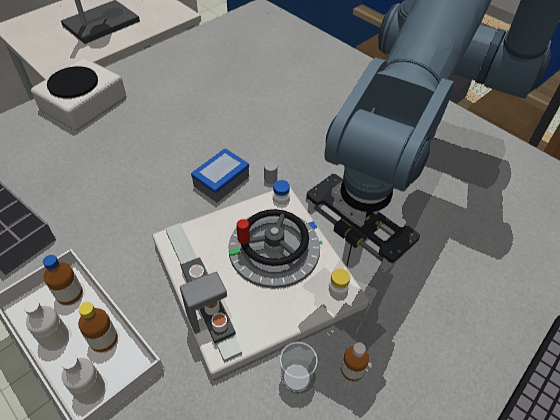

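The handle is back at its starting place, zoomed (336,277) in the top view and within about 1° of the start readings. The carriage has advanced one cup pitch, the loose things stand where they were and the hand is clear.

```bash
python3 -c "
from rig import *
print(job_done())"
```

```text
the job is handed in; nothing more can be done
None
```

I pushed the wheel through one full clockwise turn by the outside of the handle, using closed fingertips. The hand is drawn clear, and I handed the job in at about 15 s.

- **First stop:** a check showed the handle about 6° short of the start position. That was within tolerance, but I went back and gave it one small extra nudge.
- **Handle position:** compared with the start pictures, the handle is within about 0.4–0.6° in the scene camera. The top camera puts it 0.4–1.4° short. The tolerance is 9°.
- **Carriage:** by eye in the top picture it moved about one cup pitch. I did not measure it in millimetres.
- **Loose things:** by eye, the jars, bottle, weight, tip box and beaker look unmoved. The arm partly hid the bottle and beaker from the top camera, so those two were only seen whole in the scene view.
- **Disagreement:** the cameras differed by up to 6 mm on the wheel's centre. I pushed round an averaged centre and judged the end position against start pictures from the same camera.

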